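# Set the reading magnifier's leg to its length mark and close the cam lever

### The job

Pull the sliding leg of the reading magnifier out until its pointer stands at the line of the brass length mark, with the cam lever still open. Then, holding the leg at the mark, slide the cam lever fully closed by squeezing it towards the leg's grip plate, and finish still holding the leg there, at the mark with the lever closed: do not let go, I will tighten the lock screw afterwards. Leave the book, the paste jar and the paperweight where they are.

Things in the scene. Friction and masses are not known exactly. Their poses are not given: they have to be found in the camera images.
- stand: Fixed magnifier stand: 150 mm square steel foot, pillar, level aluminium sleeve (top 62 mm high, 65 at its mouth). Origin on the desk beneath the leg's axis. x points along the leg the way it pulls out (from foot to lens), z up. Leg axis: y = 0, 51 mm high; sleeve mouth at x = -120 mm. A side rule runs along x at y = -66 mm (18 mm wide, top 49 mm high).
- leg (a joint): How far the sliding leg is out, m: 0 in, 0.150 fully out, along the stand's x. Steel rod, dark collar, at its end a 100 mm round level lens. A spring of about 3 N draws it in, plus about 1 N of friction, at every length and also with the lever closed (the lock screw is still loose): let go, it slides back in.
- grip_plate (a point): Centre of the leg's grip plate, 93 mm above the desk: a square-cornered upright aluminium plate fixed to the leg's collar, 10 mm thick along x, 28 mm wide along y, from 64 to 113 mm high. It is the one nearer the sleeve. This point's axes are those of the stand.
- lever_paddle (a point): Centre of the cam lever's paddle, 93 mm high: black, upright, round top, 10 mm thick along x, 28 mm wide along y, 64 to 119 mm above the desk, riding on the leg's collar on the lens side of the grip plate. Open, its centre is 34 mm from the grip plate's centre (44 mm over the outer faces); closed 20 mm (30 mm over the faces). Axes as the stand's.
- lever (a joint): Slide of the cam lever, m: 0 open (at the start), 0.014 closed at its stop; grows as the paddle nears the grip plate (the stand's -x). Stays where left; takes about 10 N: pushed alone it drives the leg in; a squeeze of both under 8 N holds the leg with the lever open, 20 to 40 N closes it. If both fingers close equally the leg shifts 7 mm along x in the hand: move back as much.
- pointer_tip (a point): Tip of the steel pointer that sticks out 53 mm sideways (-y of the stand) from the leg at the grip plate's place; 59 mm high. It has the same x along the leg as the grip plate's centre and moves with the leg.
- mark_line (a point): The length mark: middle line of a brass clip, 10 mm wide along x, 22 mm long along y, on the side rule, fixed for this job; 53 mm high. Its x axis is the stand's x. The leg is at the mark when pointer tip and mark line have the same x along the leg; it starts fully in, 50 to 125 mm short of it.
- book: Small blue book lying flat, 120 x 85 x 22 mm; bystander, origin at the centre of its underside.
- paste_jar: Glass jar with a white lid, 52 mm across, 55 mm high; bystander, origin at the centre of its underside.
- paperweight: Round marble paperweight, 60 mm across, 36 mm high; bystander, origin at the centre of its underside.

How it is judged:
On the way, in this order (a step that is already met when the one before it is completed fails the run):
1. the leg is held at the mark with the lever still open (x of pointer_tip in the frame of mark_line between -0.005 and 0.005 m and value of joint lever below 0.004 m and contact force between the fingers and leg above 0.8 N), for 0.2 s.
2. the lever is slid closed with the leg held at the mark (x of pointer_tip in the frame of mark_line between -0.005 and 0.005 m and value of joint lever above 0.0115 m and contact force between the fingers and leg above 0.8 N), for 0.2 s.
At the end, for the whole second after the job is handed in: The robot still holds the leg (finger force above 1.5 N) at rest with its pointer within 5 mm of the mark line along the leg, the cam lever is closed (joint above 0.0115 of 0.014 m), and book, jar and paperweight are within 20 mm of where they stood (x of pointer_tip in the frame of mark_line between -0.005 and 0.005 m and value of joint lever above 0.0115 m and contact force between the fingers and leg above 1.5 N and velocity of joint leg between -0.01 and 0.01 m/s and distance of each of book, paste_jar, paperweight from where it was at the start of the episode below 0.02 m); the arm keeps its last pose, push and grip.
It fails at once if the lever is closed (more than half way) with the leg more than 10 mm from the mark (value of joint lever above 0.007 m and (x of pointer_tip in the frame of mark_line above 0.01 m or x of pointer_tip in the frame of mark_line below -0.01 m)).
It fails at once if book pushed away (distance of book from where it was at the start of the episode above 0.02 m).
It fails at once if paste jar pushed away (distance of paste_jar from where it was at the start of the episode above 0.02 m).
It fails at once if paperweight pushed away (distance of paperweight from where it was at the start of the episode above 0.02 m).
It also fails if it takes over 51 s, if anything falls off the work surface, if the arm or the gripper's body presses on something with over 40 N, if the wrist force passes 120 N, or if a joint passes its speed limit or range.

### The arm

A 7-joint arm with a two-finger parallel gripper is mounted at the origin on the work surface. World frame = base frame: x ahead of the robot, y to its left, z up, the work surface at z = 0. Lengths are in m, angles in rad, forces in N, time in s.
With the tool pointing down it reaches from about 0.425 to 0.95 m from the base axis. Payload 16.7 kg.
Tool frame: the origin (TCP) lies between the finger pads; the fingertips stand 22 mm ahead of it and the grasp point (between the pads) lies 3 mm ahead of it; z points along the fingers, y is the direction in which the jaws open and shut (so a half turn about z gives the same grasp; the last joint's range is limited). The gripper opens to 94 mm and grips with 3 to 60 N. Pads are 16 mm wide; open, the fingers measure 119 mm over their backs; the gripper's body (75 mm by 177 mm) begins 78 mm behind the grasp point.
Start: joints at [0.987, 0.426, 0.074, 1.606, -0.034, 1.111, -0.067], TCP at [0.284, -0.612, 0.227] pointing down, gripper open.
Joint ranges: [-2.85, 2.85], [-0.5, 2.14], [-1.23, 1.37], [0.21, 2.46], [-1.02, 4.16], [0.16, 2.05], [-2.73, 2.73]. Speed limits (rad/s): [1.89, 1.89, 2.39, 2.39, 3.01, 3.01, 3.01].

### API

Orientations are given as a rotation vector (axis times angle).
In Python, from workcell import readout, cams, bot gives the robot as it stands.
- The arm moves only by the tool move_arm, never from a script. Its argument "plan" is a list of rows, each a list of 2 entries, a list of its own where there are three numbers: the shift along the world's x, y, z in cm, then the turn, a rotation vector about the world's x, y, z in degrees. In form: [[[tx, ty, tz], [rx, ry, rz]], ...]. A call has 1 to 20 rows; each row shifts and turns the commanded pose from where the row before left it; what a row does not reach is not made up. A row lasts 1/10 s, in which the tool goes at most 50 mm and 8.59 degrees, less where a joint would pass 70% of its speed; a pose out of reach is approached as far as the arm can. A call with a gripper value outside its range is refused whole. "jaw" is the closure, from 0 (fully open) to 1 (shut), set as the call begins (left out, the last holds). The fingers move at their own pace and stop on an object; "force" is the grip in N (left out, the last holds). Time passes only in rows, so rows that do not move let the fingers close. It gives the time, the measured TCP pose, the force and the opening at its end, in the units of the state.
- readout.state(): the state, without advancing time (a new reading comes with each control period).
- cams.grab_frame(name): name is "side" or "top"; returns (picture, depth): 480x640x3 uint8, red, green, blue; 480x640 float32, m along the optical axis (not along the pixel's ray), 0 where there is no reading.
- cams.camera_model(name): a dict with "vertical_fov" (degrees; the focal length in pixels is half the picture's height over the tangent of half this angle, whatever the lens; pixels are square), "cx", "cy" (the principal point, pixels), "extrinsics" (4x4, takes a point from world to camera coordinates). Camera axes: x right, y up, looking along -z (the intrinsics and any distortion apply to the point x, -y, -z); pixel columns grow to the right and rows downward; lengths in m; the calibration is good to about 2 mm. A picture is of the moment at which its call begins. camera_model takes no time and is no camera call.
- bot.hand_in(): hands the job in, once; it reports no verdict.
The state is a dict: "t": time; "joints": joint angles; "joint_vel": joint speeds; "joint_efforts": joint torques, N m; "eef_pos": TCP position; "tool_rot": TCP orientation; "force": force on the tool from outside, world axes, zero at the start; "wrist_torque": the same for the moment, N m; "width": finger opening in m.
Only numpy, scipy, OpenCV 4.12 (cv2) and the standard library are available. Lean on these libraries where they do the work, as an engineer would, in place of code of your own. Each camera call takes 0.05 s, during which the arm holds its last target.

## Working session

There is one attempt and no reset: what is moved stays moved. The work goes in short steps, Python scripts to look and compute and a tool call to move; the robot and the scene stay as the last step left them, time stands still between calls to the robot, and variables do not carry over. Pictures are saved under pics/ and viewed, and the job is handed in when it is done.

Besides the shell and the picture viewer there is one more tool, called after ">>>" as a command line: name --argument value ..., lists and objects as JSON in quotes. move_arm: Moves the arm, as the interface text tells. Its arguments: {"type":"object","properties":{"plan":{"type":"array"},"jaw":{"type":"number"},"force":{"type":"number"}},"required":["plan"]}

```bash
mkdir -p pics
cat > h.py <<'E'
import numpy as np, cv2
from workcell import readout, cams, bot
def grab(n,f):
    p,d=cams.grab_frame(n); cv2.imwrite('pics/'+f+'.png',p[:,:,::-1]); np.savez('pics/'+f+'.npz',p=p,d=d); return p,d
def cam(n):
    m=cams.camera_model(n); f=240/np.tan(np.radians(m['vertical_fov'])/2); return m,f,np.array(m['extrinsics'])
E
python3 - <<'E'
from h import *
for n in('side','top'):
    grab(n,n+'0'); print(n,cams.camera_model(n))
print(readout.state())
E
```

```text
side {'vertical_fov': 54.3818444280033, 'cx': 321.7590202864439, 'cy': 237.52554624084243, 'extrinsics': array([[-0.6817086 , -0.73160207, -0.00563869,  0.45493673],
       [ 0.49792853, -0.46959024,  0.72907626, -0.32118972],
       [-0.53604157,  0.49420989,  0.68440925, -0.52528416],
       [ 0.        ,  0.        ,  0.        ,  1.        ]])}
top {'vertical_fov': 47.09503344955893, 'cx': 323.80090367191144, 'cy': 237.57421655405432, 'extrinsics': array([[ 0.00157978, -0.99977468,  0.02116827,  0.05544267],
       [ 0.99073394,  0.00443962,  0.13574446, -0.59348908],
       [-0.13580785,  0.02075768,  0.99051772, -0.79900505],
       [ 0.        ,  0.        ,  0.        ,  1.        ]])}
{'t': 0.1, 'joints': array([ 0.98651149,  0.42664239,  0.07385096,  1.60653251, -0.03411563,
        1.11081486, -0.06706255]), 'joint_vel': array([ 7.16259622e-06, -3.10285619e-03,  1.41820175e-03, -2.43173205e-03,
       -1.29719334e-04,  7.59560894e-05,  1.90920951e-03]), 'joint_efforts': array([ 6.68178604e-03, -9.37477612e+01,  3.67622606e+00, -4.55041730e+01,
       -4.85619809e-02,  1.68302137e-02,  7.46296784e-07]), 'eef_pos': array([ 0.28414584, -0.6118699 ,  0.22686825]), 'tool_rot': array([-3.06657889e+00, -6.77356950e-01,  4.81094721e-04]), 'force': array([ 0.47551667, -0.80271376, -0.50435336]), 'wrist_torque': array([ 0.03228093, -0.03280764,  0.02055566]), 'width': 0.09376194843009729}
```

View pics/side0.png

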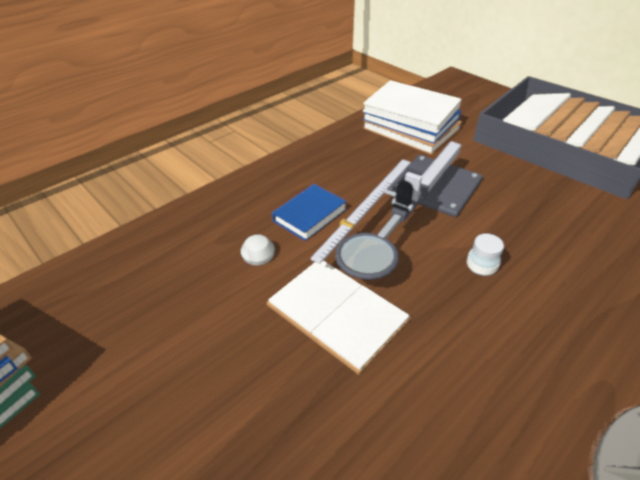

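View pics/top0.png

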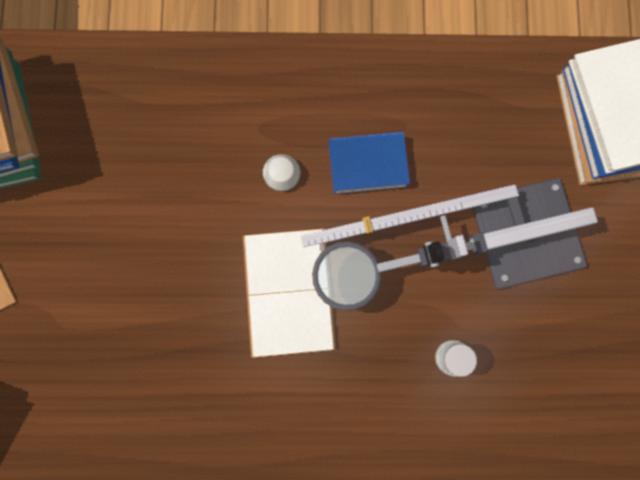

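Side view: lens at (367,255), black paddle at (404,192), brass clip at (347,223). Top view: brass clip at (368,225), pointer from about (445,217) to the collar, paddle at (433,253), plate at (459,246), sleeve to the right. The leg pulls out towards image left, which is world +y. I'll zoom in next.

Run:
```python
import cv2
a=cv2.imread('pics/top0.png')[170:310,290:610]; cv2.imwrite('pics/top0z.png',cv2.resize(a,None,fx=2.5,fy=2.5,interpolation=cv2.INTER_CUBIC))
a=cv2.imread('pics/side0.png')[135:285,300:500]; cv2.imwrite('pics/side0z.png',cv2.resize(a,None,fx=4,fy=4,interpolation=cv2.INTER_CUBIC))
```

```text
(no output)
```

View pics/top0z.png

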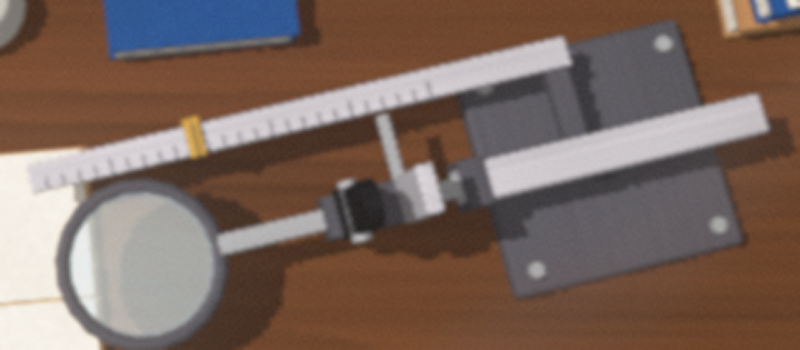

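View pics/side0z.png

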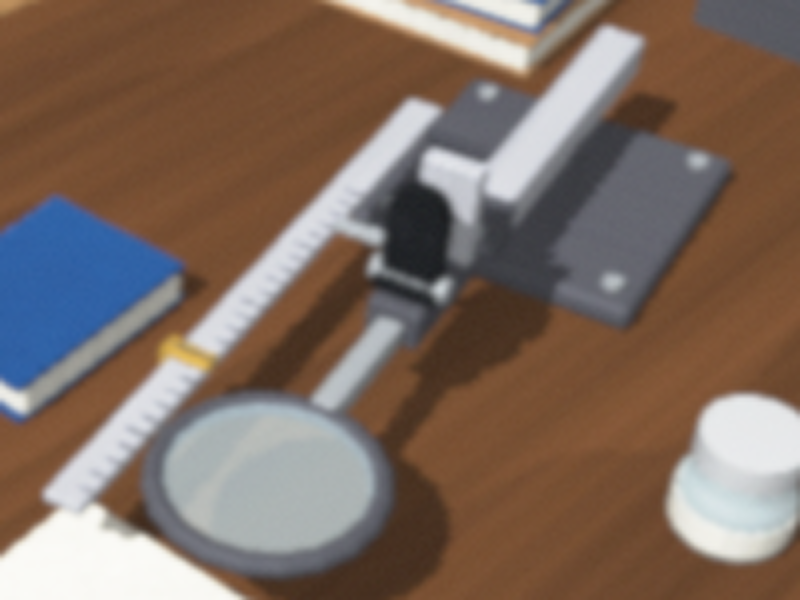

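```bash
cat >> h.py <<'E'
def ray(n,u,v,z):
    m,f,E=cam(n); R=E[:3,:3];t=E[:3,3]
    d=R.T@np.array([(u-m['cx'])/f,-(v-m['cy'])/f,-1.]); c=-R.T@t
    return c+d*(z-c[2])/d[2]
def proj(n,P):
    m,f,E=cam(n); q=E[:3,:3]@P+E[:3,3]; return np.array([m['cx']+f*q[0]/-q[2], m['cy']-f*q[1]/-q[2]])
E
python3 - <<'E'
from h import *
D=np.load('pics/top0.npz');p=D['p'];d=D['d']
h=cv2.cvtColor(p,cv2.COLOR_RGB2HSV)
def near(m,c,r):
    z=np.zeros_like(m);cv2.circle(z,c,r,255,-1);return m&z
cl=near(cv2.inRange(h,(15,130,140),(35,255,255)),(368,225),14)
M=cv2.moments(cl,True);u,v=M['m10']/M['m00'],M['m01']/M['m00'];print('clip',u,v,M['m00'],d[round(v),round(u)])
mk=ray('top',u,v,.053);print(mk)
D2=np.load('pics/side0.npz');h2=cv2.cvtColor(D2['p'],cv2.COLOR_RGB2HSV)
c2=near(cv2.inRange(h2,(15,130,140),(35,255,255)),(347,223),14);M=cv2.moments(c2,True);u,v=M['m10']/M['m00'],M['m01']/M['m00'];print('clip side',u,v,ray('side',u,v,.053))
g=cv2.inRange(h,(0,0,140),(180,45,255))
# rule band centreline: light pixels columns 380..510 rows, top band
def line(c0,c1,f):
    xs=[];ys=[]
    for c in range(c0,c1):
        y0=int(f(c));r=np.where(g[y0-9:y0+10,c])[0]
        if len(r)>3: xs.append(c);ys.append(y0-9+(r[0]+r[-1])/2)
    k=np.polyfit(xs,ys,1);print(len(xs),k);return k
k=line(455,512,lambda c:191+(517-c)*.235)
k2=line(376,430,lambda c:191+(517-c)*.235)
k3=line(495,590,lambda c:240.5-(c-486)*.28)
k4=line(378,512,lambda c:191+(517-c)*.235)
for k,a,b,z in((k4,380,512,.049),(k3,495,590,.062)):
    A=ray('top',a,np.polyval(k,a),z);B=ray('top',b,np.polyval(k,b),z);e=A-B;print(A,B,np.degrees(np.arctan2(e[1],e[0])))
print('tip',ray('top',443.2,216,.059), 'plate top', ray('top',290+428/2.5,170+190/2.5,.113))
print('tipside',ray('side',300+340/4,135+230/4,.059))
for n,q in (('clip',(368,225)),('plate',(461,246)),('sleeve',(540,229)),('lens',(346,275)),('rule',(480,199))): 
    print(n,d[q[1],q[0]])
E
```

```text
clip 367.19565217391306 223.32608695652175 92.0 0.8277484
[ 0.61348774 -0.00786888  0.053     ]
clip side 344.1914893617021 222.08510638297872 [ 0.61593032 -0.00647285  0.053     ]
57 [-2.41022816e-01  3.13931564e+02]
54 [-2.40080046e-01  3.13419255e+02]
95 [-2.61828108e-01  3.68279255e+02]
134 [-2.39596504e-01  3.13299153e+02]
[ 0.61588999 -0.02773154  0.049     ] [ 0.66613792 -0.23154173  0.049     ] 103.84966124771461
[ 0.58977444 -0.19782782  0.062     ] [ 0.62825156 -0.34355061  0.062     ] 104.79099251343034
tip [ 0.62423716 -0.12183875  0.059     ] plate top [ 0.57229903 -0.13279105  0.113     ]
tipside [ 0.61813359 -0.11626064  0.059     ]
clip 0.829855
plate 0.7662116
sleeve 0.8230117
lens 0.81859326
rule 0.8419513
```

Run:
```python
import cv2,numpy as np
from h import *
a=cv2.imread('pics/top0.png')[205:275,415:485]; b=cv2.imread('pics/side0.png')[160:230,370:440]
f=lambda a:cv2.resize(a,None,fx=5.6,fy=5.6,interpolation=cv2.INTER_CUBIC)
cv2.imwrite('pics/tipz.png',np.hstack([f(a),f(b)]))
for n in('top','side'):
    m,F,E=cam(n);print(n,-E[:3,:3].T@E[:3,3],F)
```

```text
top [0.47939102 0.07465053 0.87081789] 550.712791789562
side [0.18848966 0.44160572 0.59624638] 467.171541014965
```

View pics/tipz.png

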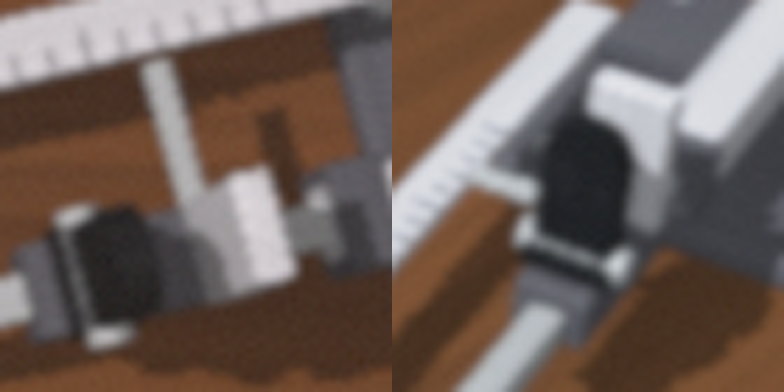

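Run:
```python
from h import *
th=np.radians(104.0);ex=np.array([np.cos(th),np.sin(th),0]);ey=np.array([-ex[1],ex[0],0])
def s(n,P): print(n,P.round(4),'along',round(P@ex,4),'across',round(P@ey,4))
s('mark t',ray('top',367.2,223.3,.053));s('mark s',ray('side',344.2,222.1,.053))
s('tip t',ray('top',443.2,216.3,.059));s('tip s',ray('side',383.9,190.7,.059))
s('plate t',ray('top',461.6,245.7,.113));s('plate s',ray('side',413.8,175.7,.113))
s('sleeve',ray('top',540,368.28-.2618*540,.062))
s('rule',ray('top',440,313.3-.2396*440,.049))
```

```text
mark t [ 0.6135 -0.0079  0.053 ] along -0.1561 across -0.5934
mark s [ 0.6159 -0.0065  0.053 ] along -0.1553 across -0.596
tip t [ 0.6238 -0.1218  0.059 ] along -0.2691 across -0.5758
tip s [ 0.6232 -0.1189  0.059 ] along -0.2661 across -0.5759
plate t [ 0.5727 -0.1334  0.113 ] along -0.268 across -0.5234
plate s [ 0.5721 -0.1331  0.113 ] along -0.2675 across -0.5229
sleeve [ 0.6079 -0.2665  0.062 ] along -0.4056 across -0.5254
rule [ 0.6386 -0.1197  0.049 ] along -0.2706 across -0.5906
```

>>> move_arm --plan '[[[1.0, 1.7, 0], [0, 0, 0]], [[1.78, 3.1, 0], [0, 0, -0.7]], [[1.78, 3.1, 0], [0, 0, -0.7]], [[1.78, 3.1, 0], [0, 0, -0.7]], [[1.78, 3.1, 0], [0, 0, -0.7]], [[1.78, 3.1, 0], [0, 0, -0.7]], [[1.78, 3.1, 0], [0, 0, -0.7]], [[1.78, 3.1, 0], [0, 0, -0.7]], [[1.78, 3.1, 0], [0, 0, -0.7]], [[1.78, 3.1, 0], [0, 0, -0.7]], [[1.78, 3.1, 0], [0, 0, -0.7]], [[1.78, 3.1, 0], [0, 0, -0.7]], [[1.78, 3.1, 0], [0, 0, -0.7]], [[1.78, 3.1, 0], [0, 0, -0.7]], [[1.78, 3.1, 0], [0, 0, -0.7]], [[1.78, 3.1, 0], [0, 0, -0.7]], [[0.8, 1.3, 0], [0, 0, -0.4]], [[0, 0, 0], [0, 0, 0]], [[0, 0, 0], [0, 0, 0]]]' --jaw 0 --force 6

```text
t: 2.0
eef_pos: [0.5688, -0.117, 0.2272]
tool_rot: [3.118, 0.384, -0.001]
force: [-0.5, -0.3, -0.3]
width: 0.0939
```

```bash
cat >> h.py <<'E'
from scipy.spatial.transform import Rotation as Ro
def st():
    s=readout.state();R=Ro.from_rotvec(s['tool_rot']).as_matrix();th=np.radians(104.0);ex=np.array([np.cos(th),np.sin(th),0]);ey=np.array([-ex[1],ex[0],0])
    p=s['eef_pos'];print('t',s['t'],p.round(4),'yaw',np.degrees(np.arctan2(R[1,1],R[0,1])).round(2),'z',R[:,2].round(3),'along',(p@ex).round(4),'across',(p@ey).round(4),'F',np.round(s['force'],1),'w',round(s['width'],4))
E
python3 -c "
from h import *
st()"
```

```text
t 2.0 [ 0.5688 -0.117   0.2272] yaw -75.94 z [-0.001 -0.    -1.   ] along -0.2511 across -0.5236 F [-0.5 -0.3 -0.3] w 0.0939
```

>>> move_arm --plan '[[[0, 0, -1], [0, 0, 0]], [[0, 0, -2], [0, 0, 0]], [[0, 0, -2], [0, 0, 0]], [[0, 0, -2], [0, 0, 0]], [[0, 0, -2], [0, 0, 0]], [[0, 0, -1.5], [0, 0, 0]], [[0, 0, -1.5], [0, 0, 0]], [[0, 0, -1.1], [0, 0, 0]], [[0, 0, 0], [0, 0, 0]], [[0, 0, 0], [0, 0, 0]]]'

```text
t: 3.0
eef_pos: [0.5694, -0.1172, 0.0967]
tool_rot: [-3.118, -0.383, -0.0]
force: [-0.4, -0.2, 0.9]
width: 0.0939
```

Run:
```python
from h import *
st()
a,_=grab('top','top1');b,_=grab('side','side1')
f=lambda a:cv2.resize(a,None,fx=2,fy=2,interpolation=cv2.INTER_CUBIC)
cv2.imwrite('pics/z1.png',np.hstack([f(a[150:330,330:530]),f(b[110:290,310:510])])[:,:,::-1])
```

```text
t 3.0 [ 0.5694 -0.1172  0.0967] yaw -76.0 z [ 0.  0. -1.] along -0.2515 across -0.5242 F [-0.4 -0.2  0.9] w 0.0939
```

View pics/z1.png

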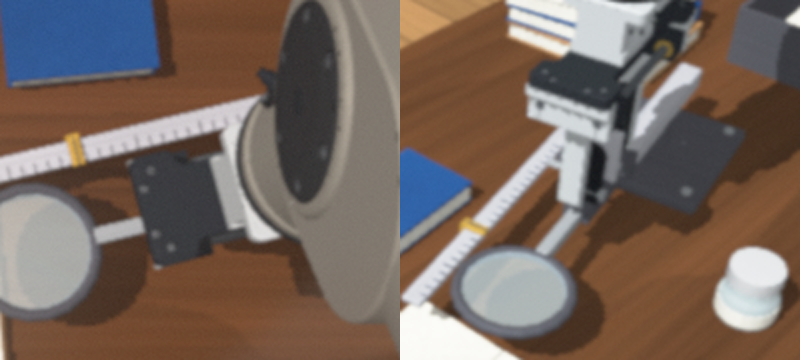

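The fingers straddle the plate and paddle: in the side crop the near finger is at (575,170), in front of the black paddle. Next I close gently at 6 N.

>>> move_arm --plan '[[[0, 0, 0], [0, 0, 0]], [[0, 0, 0], [0, 0, 0]], [[0, 0, 0], [0, 0, 0]], [[0, 0, 0], [0, 0, 0]], [[0, 0, 0], [0, 0, 0]], [[0, 0, 0], [0, 0, 0]], [[0, 0, 0], [0, 0, 0]], [[0, 0, 0], [0, 0, 0]], [[0, 0, 0], [0, 0, 0]], [[0, 0, 0], [0, 0, 0]]]' --jaw 1 --force 6

```text
t: 4.1
eef_pos: [0.5692, -0.117, 0.0964]
tool_rot: [-3.118, -0.383, 0.0]
force: [-0.9, 2.7, 1.7]
width: 0.0434
```

```bash
python3 -c "
from h import *
st()"
```

```text
t 4.1 [ 0.5692 -0.117   0.0964] yaw -75.99 z [-0.  0. -1.] along -0.2512 across -0.524 F [-0.9  2.7  1.7] w 0.0434
```

>>> move_arm --plan '[[[-0.05, 0.2, 0], [0, 0, 0]], [[-0.1, 0.4, 0], [0, 0, 0]], [[-0.14, 0.55, 0], [0, 0, 0]], [[-0.14, 0.55, 0], [0, 0, 0]], [[-0.14, 0.55, 0], [0, 0, 0]], [[-0.14, 0.55, 0], [0, 0, 0]], [[-0.14, 0.55, 0], [0, 0, 0]], [[-0.14, 0.55, 0], [0, 0, 0]], [[-0.14, 0.55, 0], [0, 0, 0]], [[-0.14, 0.55, 0], [0, 0, 0]], [[-0.14, 0.55, 0], [0, 0, 0]], [[-0.14, 0.55, 0], [0, 0, 0]], [[-0.14, 0.55, 0], [0, 0, 0]], [[-0.14, 0.55, 0], [0, 0, 0]], [[-0.14, 0.55, 0], [0, 0, 0]], [[-0.14, 0.55, 0], [0, 0, 0]], [[-0.14, 0.55, 0], [0, 0, 0]], [[-0.14, 0.55, 0], [0, 0, 0]], [[-0.08, 0.3, 0], [0, 0, 0]], [[0, 0, 0], [0, 0, 0]]]'

```text
t: 6.1
eef_pos: [0.5448, -0.019, 0.0966]
tool_rot: [-3.118, -0.385, -0.001]
force: [6.3, -1.4, -6.1]
width: 0.0436
```

Run:
```python
from h import *
st()
a,_=grab('top','top2');b,_=grab('side','side2')
f=lambda a:cv2.resize(a,None,fx=2,fy=2,interpolation=cv2.INTER_CUBIC)
cv2.imwrite('pics/z2.png',np.hstack([f(a[150:330,270:470]),f(b[130:330,270:470])[:360]])[:,:,::-1])
```

```text
t 6.1 [ 0.5448 -0.019   0.0966] yaw -75.93 z [ 0.001  0.001 -1.   ] along -0.1503 across -0.524 F [ 6.3 -1.4 -6.1] w 0.0436
```

View pics/z2.png

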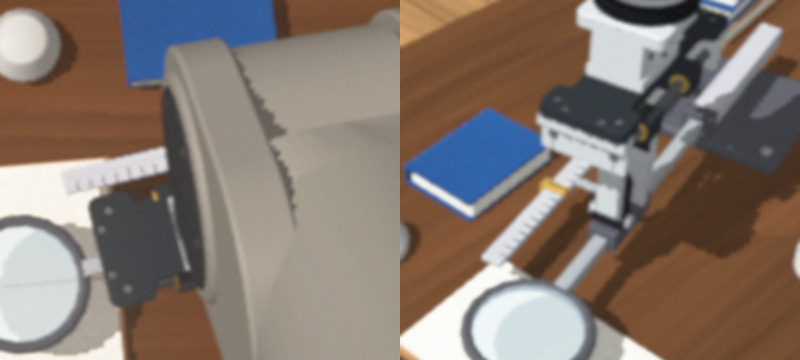

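The leg follows the hand. In the side crop the pointer ends just above and right of the brass clip at (552,187). I'll zoom in on it.

```bash
cat > zz.py <<'E'
import sys
from h import *
k=sys.argv[1]
st()
if len(sys.argv)<3: b,_=grab('side','side'+k)
else: b=np.load('pics/side%s.npz'%k)['p']
x0,y0=320,190
a=cv2.resize(b[y0:y0+60,x0:x0+80],None,fx=9,fy=9,interpolation=cv2.INTER_CUBIC)[:,:,::-1]
cv2.imwrite('pics/zz%s.png'%k,a)
h=cv2.cvtColor(b,cv2.COLOR_RGB2HSV);c=cv2.inRange(h,(15,130,140),(35,255,255));z=np.zeros_like(c);cv2.circle(z,(345,222),16,255,-1);c&=z
M=cv2.moments(c,True);u,v=M['m10']/M['m00'],M['m01']/M['m00'];print('clip',u,v,M['m00'],'zoom',(u-x0)*9,(v-y0)*9)
E
python3 zz.py 2 old
```

```text
t 6.2 [ 0.5449 -0.0193  0.0966] yaw -75.95 z [ 0.001  0.    -1.   ] along -0.1505 across -0.524 F [ 6.4  0.  -5. ] w 0.044
clip 344.1914893617021 222.08510638297872 47.0 zoom 217.723404255319 288.7659574468085
```

View pics/zz2.png

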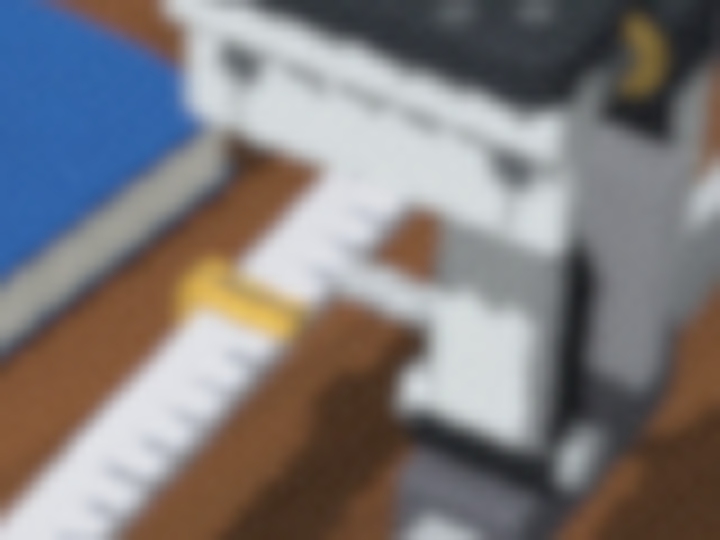

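Run:
```python
from h import *
th=np.radians(104.0);ex=np.array([np.cos(th),np.sin(th),0]);ey=np.array([-ex[1],ex[0],0])
for n,(a,b),z in (('tip',(340,270),.059),('rod',(385,289),.059),('rod2',(425,306),.059),('clip',(218,289),.053),('clipA',(240,292),.053)):
    P=ray('side',320+a/9,190+b/9,z);print(n,(P@ex).round(4),(P@ey).round(4))
for al in (-.1505,-.151,-.1515):
  for m in (-5,0,5):
    pass
def pz(al,ac,z):
    P=al*ex+ac*ey;P[2]=z;q=proj('side',P);return ((q[0]-320)*9).round(),((q[1]-190)*9).round()
for dy in (-.011,.011):
  for dx in(-.005,.005): print('clip corner',dx,dy,pz(-.156+dx,-.524-.066+dy,.053))
print('tip if along -.1673',pz(-.1673,-.577,.059),pz(-.1673,-.55,.059))
```

```text
tip -0.1669 -0.5755
rod -0.1667 -0.5654
rod2 -0.1666 -0.5565
clip -0.1553 -0.596
clipA -0.1568 -0.5919
clip corner -0.005 -0.011 (np.float64(211.0), np.float64(264.0))
clip corner 0.005 -0.011 (np.float64(185.0), np.float64(292.0))
clip corner -0.005 0.011 (np.float64(308.0), np.float64(304.0))
clip corner 0.005 0.011 (np.float64(282.0), np.float64(333.0))
tip if along -.1673 (np.float64(334.0), np.float64(266.0)) (np.float64(457.0), np.float64(316.0))
```

Pointer is at -0.167 and the mark at -0.156 along the leg, so 11 mm remain. The hand's own position agrees.

>>> move_arm --plan '[[[-0.07, 0.27, 0], [0, 0, 0]], [[-0.07, 0.27, 0], [0, 0, 0]], [[-0.07, 0.27, 0], [0, 0, 0]], [[-0.06, 0.26, 0], [0, 0, 0]], [[0, 0, 0], [0, 0, 0]], [[0, 0, 0], [0, 0, 0]], [[0, 0, 0], [0, 0, 0]], [[0, 0, 0], [0, 0, 0]]]'

```text
t: 7.0
eef_pos: [0.5422, -0.0087, 0.0966]
tool_rot: [-3.118, -0.384, -0.001]
force: [5.6, -0.3, -5.3]
width: 0.0438
```

```bash
python3 zz.py 3
```

```text
t 7.0 [ 0.5422 -0.0087  0.0966] yaw -75.96 z [ 0.001  0.    -1.   ] along -0.1397 across -0.524 F [ 5.6 -0.3 -5.3] w 0.0438
clip 344.0444444444444 222.0 45.0 zoom 216.3999999999998 288.0
```

View pics/zz3.png

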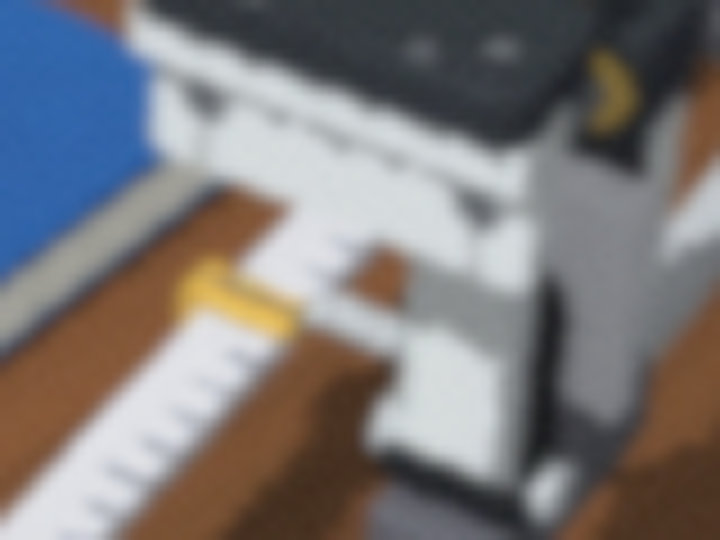

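Run:
```python
from h import *
th=np.radians(104.0);ex=np.array([np.cos(th),np.sin(th),0]);ey=np.array([-ex[1],ex[0],0])
b=np.load('pics/side3.npz')['p'].astype(int)
for c in (357,358,359,360,361,362): print(c,[int(x) for x in b[218:236,c,2]])
for n,(a,b),z in (('tip',(307,297),.059),('rod',(350,316),.059),('rod2',(385,331),.059)):
    P=ray('side',320+a/9,190+b/9,z);print(n,(P@ex).round(4),(P@ey).round(4))
```

```text
357 [221, 212, 181, 160, 168, 193, 203, 197, 166, 116, 74, 55, 47, 45, 39, 34, 32, 33]
358 [204, 186, 152, 125, 143, 185, 204, 204, 182, 139, 91, 59, 49, 41, 34, 34, 36, 33]
359 [174, 150, 115, 93, 118, 162, 195, 204, 195, 161, 113, 70, 50, 41, 34, 33, 33, 36]
360 [144, 115, 86, 70, 88, 136, 178, 202, 201, 177, 134, 88, 54, 40, 36, 37, 43, 57]
361 [111, 85, 64, 59, 70, 111, 159, 193, 201, 189, 159, 108, 61, 41, 36, 54, 84, 114]
362 [88, 66, 60, 57, 62, 90, 142, 184, 202, 200, 173, 121, 70, 48, 56, 88, 134, 170]
tip -0.1566 -0.5769
rod -0.1563 -0.5672
rod2 -0.1561 -0.5595
```

Pointer (-0.1564) and mark (-0.156) agree within about 1 mm, with the lever open (width 43.8 mm). Now I squeeze closed at 30 N while moving back 7 mm.

>>> move_arm --plan '[[[0, 0, 0], [0, 0, 0]], [[0.04, -0.17, 0], [0, 0, 0]], [[0.04, -0.17, 0], [0, 0, 0]], [[0.04, -0.17, 0], [0, 0, 0]], [[0.05, -0.17, 0], [0, 0, 0]], [[0, 0, 0], [0, 0, 0]], [[0, 0, 0], [0, 0, 0]], [[0, 0, 0], [0, 0, 0]], [[0, 0, 0], [0, 0, 0]], [[0, 0, 0], [0, 0, 0]]]' --jaw 1 --force 30

```text
t: 8.05
eef_pos: [0.544, -0.0157, 0.0966]
tool_rot: [-3.118, -0.384, -0.002]
force: [6.2, -2.1, -6.2]
width: 0.0292
```

```bash
python3 zz.py 4
```

```text
t 8.05 [ 0.544  -0.0157  0.0966] yaw -75.97 z [ 0.001  0.    -1.   ] along -0.1468 across -0.524 F [ 6.2 -2.1 -6.2] w 0.0292
clip 344.0444444444444 222.0 45.0 zoom 216.3999999999998 288.0
```

View pics/zz4.png

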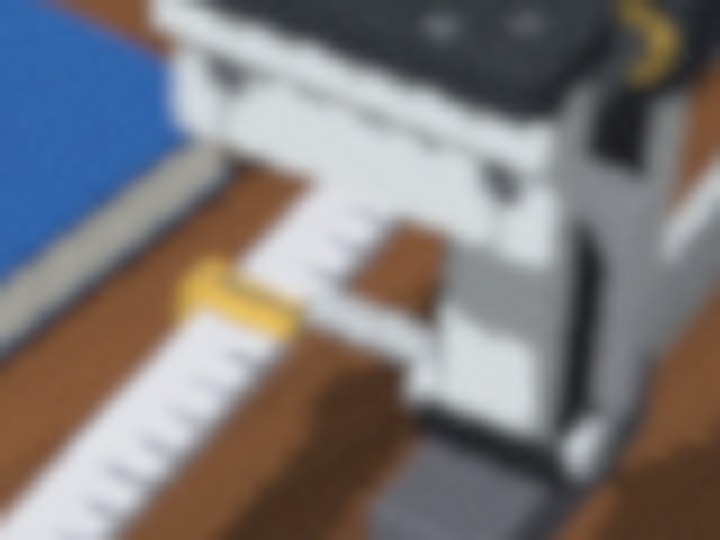

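The pointer rod lies at the same image place against the clip (around (350,317)), and the width is 29 mm, so the lever is closed. I'll let it settle, then make a final check of the pointer and the bystanders.

>>> move_arm --plan '[[[0, 0, 0], [0, 0, 0]], [[0, 0, 0], [0, 0, 0]], [[0, 0, 0], [0, 0, 0]], [[0, 0, 0], [0, 0, 0]], [[0, 0, 0], [0, 0, 0]]]'

```text
t: 8.6
eef_pos: [0.5439, -0.0158, 0.0966]
tool_rot: [-3.118, -0.383, -0.001]
force: [5.7, -3.3, -5.7]
width: 0.0297
```

Run:
```python
from h import *
b,_=grab('side','side5'); st()
o=np.load('pics/side0.npz')['p'];q=np.load('pics/side4.npz')['p']
for n,(x,y) in(('book left part',(290,210)),('weight',(258,250)),('jar',(485,253))):
    print(n,np.abs(b[y-16:y+17,x-16:x+17].astype(int)-o[y-16:y+17,x-16:x+17]).mean())
print('pointer vs 4',np.abs(b[218:232,354:364].astype(int)-q[218:232,354:364]).mean())
for c in (357,360): print(c,[int(x) for x in b[218:236,c,2]])
```

```text
t 8.65 [ 0.5439 -0.0157  0.0966] yaw -75.97 z [ 0.001  0.    -1.   ] along -0.1468 across -0.524 F [ 6.9 -2.1 -5.8] w 0.0299
book left part 2.433425160697888
weight 2.910927456382002
jar 3.2234465870829507
pointer vs 4 0.9047619047619048
357 [221, 212, 181, 166, 178, 195, 206, 196, 164, 115, 71, 54, 48, 44, 39, 34, 30, 32]
360 [144, 114, 84, 69, 92, 139, 180, 201, 205, 180, 128, 78, 53, 41, 34, 32, 35, 34]
```

View pics/side5.png

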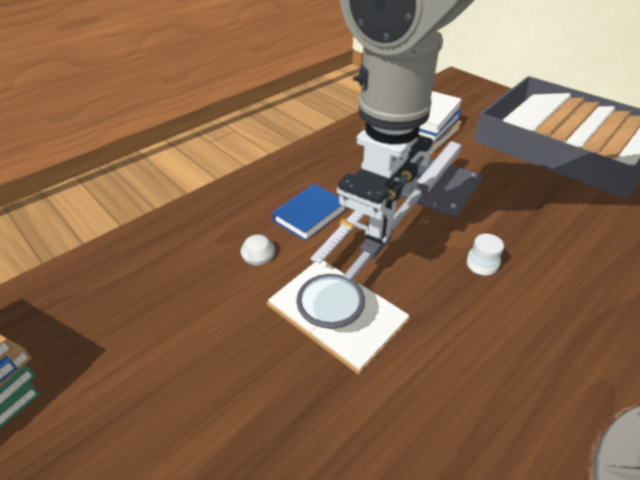

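The book (310,211), paperweight (258,250) and jar (485,253) are where they were. The pointer is steady at the clip (344,222).

```bash
python3 -c "
from h import *
print(bot.hand_in()); st()"
```

```text
the job is handed in; nothing more can be done
None
the job is handed in; nothing more can be done
```

The magnifier leg is out at the brass mark with the cam lever closed, and the gripper is still holding it there at 30 N. I handed the job in after about 8.7 s of the 51 s allowed.

- **Pulling out:** I gripped the plate and paddle at 6 N and pulled the leg out about 112 mm. The pointer stood within about 1 mm of the mark line with the lever still open (43.8 mm over the faces).
- **Closing the lever:** I squeezed at 30 N while moving the hand back 7 mm.
- **Last checks:**
  - The opening was 29.9 mm, where fully closed is 30 mm.
  - The pointer was steady and within about 1 mm of the mark in the side view. The hand's own position agrees.
  - The book, jar and paperweight look unmoved in that view.
- **Limits of the checks:**
  - The arm hid the pointer from the top camera, so the final position rests on the side camera and the hand position only. The camera calibration is good to about 2 mm.
  - The wrist read a steady 6 N or so sideways and 6 N downwards, with no drift in position. I did not look into the cause.

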